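Pack the grooming tray

ROBOT

A 6-joint arm with a two-finger parallel gripper is mounted at the origin on the work surface. World frame = base frame: x ahead of the robot, y to its left, z up, the work surface at z = 0. Lengths are in mm, angles in rad, forces in N, time in s.
With the tool pointing down it reaches from about 350 to 975 mm from the base axis. Payload 7.1 kg.
Tool frame: the origin (TCP) lies midway between the tips of the shut fingers; the grasp point (between the pads) lies 19 mm behind it (ctrl.grip_depth is the distance from the TCP to the grasp point, in mm); z points along the fingers, y is the line along which they close (so a half turn about z gives the same grasp; the last joint's range is limited). The gripper opens to 88 mm and grips with 3 to 60 N. Pads are 20 mm wide; open, the fingers measure 115 mm over their backs; the gripper's body (75 mm by 178 mm) begins 61 mm behind the grasp point.
Start: joints at [1.211, 0.423, 1.63, -0, 1.089, -0.019], TCP at [208.869, 589.049, 197.375] pointing down, gripper open.
Joint ranges: [-3, 3], [-0.9, 2.11], [0.09, 2.58], [-1.31, 4.45], [0.11, 2.69], [-2.54, 2.54]. Speed limits (rad/s): [2.39, 2.39, 3.01, 3.14, 3.14, 3.14].

INTERFACE

Orientations are given as a rotation vector (axis times angle).
In Python, from workcell import get_obs, vision, ctrl gives the robot as it stands.
- The arm moves only by the tool step_arm, never from a script. Its argument "plan" is a list of rows, each a list of 7 numbers: the opening, from -1 (shut) to 1 (fully open), then the shift along the tool's x, y, z as a fraction of full scale, then the turn, a rotation vector about the tool's x, y, z as a fraction of full scale. In form: [[fingers, dx, dy, dz, wx, wy, wz], ...]. A call has 1 to 20 rows; each row shifts and turns the commanded pose from where the row before left it, along the tool's axes as they then stand; what a row does not reach is not made up. Full scale, the value 1, is 50 mm for a shift and 0.12 rad for a turn. A row lasts 1/8 s, in which the tool goes at most 62.5 mm and 10.7 degrees, less where a joint would pass 70% of its speed; a pose out of reach is approached as far as the arm can. A call with a number of a shift or a turn outside -1 to 1 is refused whole. A call with a gripper value outside its range is refused whole. The fingers move at their own pace and stop on an object; the grip force is fixed at half the most. Time passes only in rows, so rows that do not move let the fingers close. It gives the time, the measured TCP pose, the force, the opening and the grip force at its end, in the units of the state.
- get_obs(): the state, without advancing time (a new reading comes with each control period).
- vision.get_image(name): name is "side" or "top" or "wrist"; returns a dict with "pixels" (420x560x3 uint8, red, green, blue), "depth" (420x560 float32, mm along the optical axis (not along the pixel's ray), 0 where there is no reading), "fx", "fy", "cx", "cy" (pixels), "T" (4x4, takes a point from camera to world coordinates); the wrist camera has in their place "T_tool_cam" (4x4, takes a point from camera to tool coordinates, whose origin is the TCP and whose axes are the flange's). Camera axes: x right, y down, z forward; pixel columns grow to the right and rows downward; lengths in mm; the calibration is good to about 2 mm. A picture is of the moment at which its call begins: read the wrist's pose just before it.
- ctrl.close_job(): hands the job in; it is judged then, once.
The state is a dict: "t": time; "qpos": joint angles; "qvel": joint speeds; "joint_torque": joint torques, N m; "ee_pos": TCP position; "orientation": TCP orientation; "ft_force": force on the tool from outside, world axes, zero at the start; "moment": the same for the moment, N m; "width": finger opening in mm; "grasp_force": force on a finger pad.
Only numpy, scipy, OpenCV 4.12 (cv2) and the standard library are available. Lean on these libraries where they do the work, as an engineer would, in place of code of your own. Each camera call takes 0.05 s, during which the arm holds its last target. There are 200 camera calls.

TASK

Pack the grooming tray: the pocket comb goes in the long rectangular bay, the safety razor in the T-shaped bay with its head at the wide end, the wide low tin in the large eight-sided bay and the little cobalt vial, standing, in the small eight-sided bay, each resting flat on the floor of its bay inside the lips. Leave the tail comb and the tall narrow tin where they are.

Things in the scene. Friction and masses are not known exactly. Their poses are not given: they have to be found in the camera images.
- pocket_comb: Tortoiseshell plastic pocket comb lying flat on the counter, rectangular, 110 mm long (x) by 28 mm wide (y) by 6 mm thick, 25 g. Origin at the centre of its underside; x runs along its length, y across it towards the spine, z up. Either end may go either way. Take it across its width at the middle.
- razor: Steel safety razor lying flat, T-shaped: head 24 (x) by 42 (y) by 11 mm high, round handle 11 mm in diameter. Origin at the centre of the underside of the HEAD; the handle runs from there along -x and ends at x = -88 mm, its axis 5.5 mm high. It balances about 30 mm behind the origin, on the handle. 65 g.
- wide_tin: Wide low round aluminium tin of shaving soap, lidded, 58 mm in diameter and 26 mm high, 90 g. Origin at the centre of its underside, z up.
- vial: Small cobalt glass vial standing upright: body 28 mm in diameter to 36 mm high, then a neck and a 20 mm steel cap; 52 mm high in all, 45 g. Origin at the centre of its underside, z up.
- tail_comb: Look-alike to be left alone: tortoiseshell plastic comb 160 mm long, half toothed (80 mm, 28 mm wide) and half a thin straight tail 7 mm wide, 6 mm thick, lying flat. Origin at mid-length on its underside; x runs along it, the tail towards -x.
- narrow_tin: Look-alike to be left alone: tall narrow round aluminium tin, 42 mm in diameter and 42 mm high. Origin at the centre of its underside.
- comb_bay: Long rectangular bay for the pocket comb. Fixed off-white plate 130 (x) x 90 (y) mm in the tray; origin centred on its underside; floor 3 mm above origin, dark lips 4 mm above floor. Lips at the ends and corners (none at the middle of the long sides) enclose 125 (x) x 47 (y) mm about the origin, long side along x.
- razor_bay: T-shaped bay for the razor. Fixed off-white plate 130 (x) x 90 (y) mm in the tray; origin centred on its underside; floor 3 mm above origin, dark lips 4 mm above floor. Wide part at +x: side lips y = +-29.5, x 21 to 65; end lip x = 62.5 mm. Narrow part: side lips y = +-14.5, x -25 to -55, end lip there; no lips between. Razor origin (head) goes at x = 42, y = 0, handle to -x.
- tin_bay: Large eight-sided bay for the wide tin. Fixed off-white plate 130 (x) x 90 (y) mm in the tray; origin centred on its underside; floor 3 mm above origin, dark lips 4 mm above floor. Lip: octagon 74 mm across its flats inside, about the origin. The four bays lie 2 by 2, x axes parallel, in a wooden tray 284 x 204 mm with its rim 12 mm above the counter.
- vial_bay: Small eight-sided bay for the vial. Fixed off-white plate 130 (x) x 90 (y) mm in the tray; origin centred on its underside; floor 3 mm above origin, dark lips 4 mm above floor. Lip: octagon 44 mm across its flats inside, about the origin. Neighbouring bay centres are 134 mm apart in x, 92 mm in y; which bay is where changes. All bay origins are 4 mm above the counter.
Not all that is in view belongs to the job. Several things look just like the razor: the one meant starts farthest from the robot's base.

How it is judged:
By the outcome, as a careful person would: the job done as asked, in the order asked, and still so for the second after the job is handed in, with the robot touching nothing.
It also fails if it takes over 109 s, if anything falls off the work surface, if the arm or the gripper's body presses on something with over 40 N, if the wrist force passes 120 N, or if a joint passes its speed limit or range.

## Working session

There is one attempt and no reset: what is moved stays moved. The work goes in short steps, Python scripts to look and compute and a tool call to move; the robot and the scene stay as the last step left them, time stands still between calls to the robot, and variables do not carry over. Pictures are saved under pics/ and viewed, at most 17 in all, crops included, and the job is handed in when it is done.

Besides the shell and the picture viewer there is one more tool, called after "Request:" in YAML: its name, and indented under it one key for each argument. step_arm: Moves the arm, as the interface text tells. Its arguments: {"type":"object","properties":{"plan":{"type":"array","items":{"type":"array","items":{"type":"number","minimum":-1,"maximum":1}}}},"required":["plan"]}

```bash
ls; mkdir -p pics; python3 - <<'E'
from workcell import get_obs, vision, ctrl
import cv2, pickle
o=get_obs(); print({k:o[k] for k in('t','ee_pos','orientation','width','ft_force')})
for n in('top','side'):
    im=vision.get_image(n); pickle.dump(im,open(n+'.pkl','wb'))
    cv2.imwrite(f'pics/{n}0.png',cv2.cvtColor(im['pixels'],cv2.COLOR_RGB2BGR)); print(n,im['fx'],im['cx'],im['cy'],im['T'].round(3).tolist())
E
```

```text
pics
{'t': 0.0, 'ee_pos': array([208.66017112, 588.52741919, 196.62784963]), 'orientation': array([-5.32601780e-01, -3.09583779e+00,  2.27961801e-03]), 'width': 87.80774458734801, 'ft_force': array([-0.19794972, -0.02941303, -0.3853647 ])}
top 448.76129504966207 274.7964443016762 211.5787883106308 [[-0.124, -0.969, 0.212, 236.216], [-0.992, 0.121, -0.026, 14.685], [-0.001, -0.213, -0.977, 1089.883], [0.0, 0.0, 0.0, 1.0]]
side 427.3965239688955 274.45475265834926 210.53154775759893 [[0.689, -0.386, 0.613, -170.474], [-0.724, -0.347, 0.595, -639.543], [-0.017, -0.855, -0.519, 591.509], [0.0, 0.0, 0.0, 1.0]]
```

View pics/top0.png

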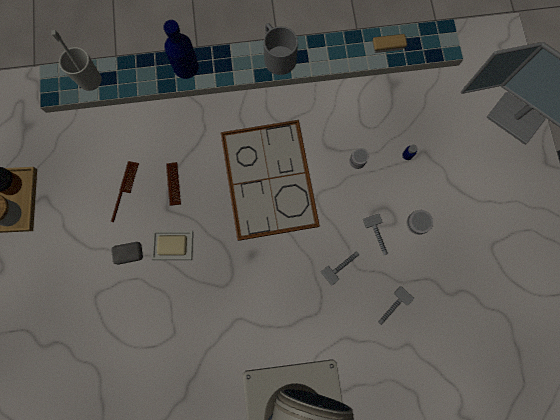

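View pics/side0.png

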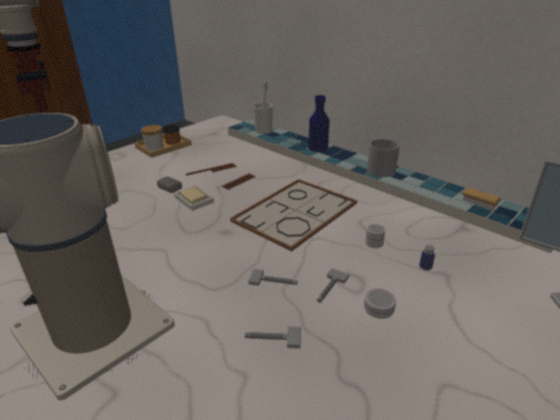

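The top view shows the tray around (270,180), pocket comb (174,184), tail comb (126,190), vial (410,152), narrow tin (359,158) and wide tin (420,222). There are three razors. The farthest has its head at (373,222). Next I'll enlarge the tray to tell the comb bay from the razor bay, and measure the objects.

```bash
cat > h.py <<'E'
import numpy as np, cv2, pickle
from scipy.spatial.transform import Rotation as R
def cast(im,uv,z,T=None):
    T=im['T'] if T is None else T
    uv=np.atleast_2d(np.asarray(uv,float))
    d=np.c_[(uv[:,0]-im['cx'])/im['fx'],(uv[:,1]-im['cy'])/im['fy'],np.ones(len(uv))]@T[:3,:3].T
    o=T[:3,3]; s=(z-o[2])/d[:,2]
    return (o+d*s[:,None])[:,:2]
def ortho(im,x0,x1,y0,y1,z,s=2.0,T=None):
    """top-down rectified picture: column=(y1-y)*s,row=(x1-x)*s"""
    T=im['T'] if T is None else T
    X,Y=np.meshgrid(np.arange(x1,x0,-1/s),np.arange(y1,y0,-1/s),indexing='ij')
    P=np.stack([X,Y,np.full_like(X,z)],-1)-T[:3,3]; P=P@T[:3,:3]
    u=im['fx']*P[...,0]/P[...,2]+im['cx']; v=im['fy']*P[...,1]/P[...,2]+im['cy']
    return cv2.remap(im['pixels'],u.astype(np.float32),v.astype(np.float32),cv2.INTER_CUBIC)
def save(n,rgb): cv2.imwrite(f'pics/{n}.png',cv2.cvtColor(rgb,cv2.COLOR_RGB2BGR))
E
python3 - <<'E'
from h import *
im=pickle.load(open('top.pkl','rb')); p=im['pixels']
c=p[115:305,155:440]; c=cv2.convertScaleAbs(cv2.resize(c,None,fx=2.8,fy=2.8,interpolation=cv2.INTER_CUBIC),alpha=1.6); save('crop0',c)
pts=dict(tray=[(222,129),(298,121),(319,228),(240,240)])
for k,v in pts.items(): print(k,cast(im,v,12).round(0).tolist())
hsv=cv2.cvtColor(p,cv2.COLOR_RGB2HSV)
def blob(m,z,nm,lo=40):
    cs,_=cv2.findContours(m.astype(np.uint8),cv2.RETR_EXTERNAL,cv2.CHAIN_APPROX_NONE)
    for q in cs:
        if cv2.contourArea(q)<lo: continue
        w=cast(im,q[:,0],z).astype(np.float32); r=cv2.minAreaRect(w); print(nm,q[:,0].mean(0).round(),[np.round(x,1) for x in r])
brown=(hsv[...,0]<16)&(hsv[...,1]>120); brown[:,215:]=0; brown[:,:50]=0; blob(brown,6,'brown')
blue=(hsv[...,0]>105)&(hsv[...,0]<130)&(hsv[...,1]>120); blue[:110]=0;blue[:,450:]=0; blob(blue,30,'blue',10)
E
```

```text
tray [[701.0, 94.0], [699.0, -102.0], [416.0, -115.0], [410.0, 79.0]]
brown [173. 183.] [array([575.1, 230.4]), array([109.8,  26.3]), np.float64(0.6)]
brown [123. 190.] [array([569. , 351.9]), array([ 27.1, 158.6]), np.float64(71.2)]
blue [408. 153.] [array([ 572., -361.]), array([25.1, 33.6]), np.float64(44.4)]
```

View pics/crop0.png

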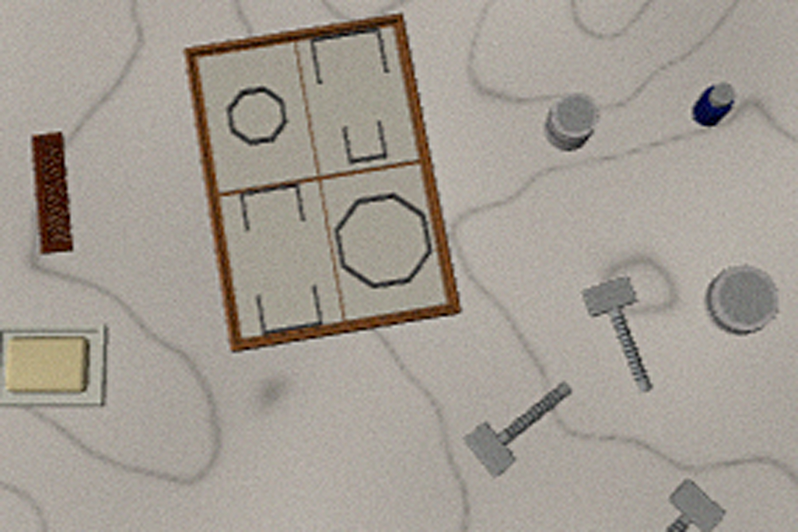

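The razor bay is top-right with its wide end up (+x), the comb bay bottom-left, the vial bay top-left and the tin bay bottom-right. Next come the precise positions.

```bash
python3 - <<'E'
from h import *
im=pickle.load(open('top.pkl','rb')); p=im['pixels']; d=im['depth']
v,u=np.mgrid[:420,:560]; P=np.stack([(u-im['cx'])/im['fx']*d,(v-im['cy'])/im['fy']*d,d],-1)@im['T'][:3,:3].T+im['T'][:3,3]
def reg(a,b,c,e,lo,hi,n):
    s=np.zeros(d.shape,bool); s[b:e,a:c]=1; z=P[...,2]; q=P[s&(z>lo)&(z<hi)]
    print(n,len(q),q.mean(0).round(1),'med z',np.median(q[:,2]).round(1),[np.round(x,2) for x in cv2.minAreaRect(q[:,:2].astype(np.float32))]); return q
print('counter z',np.median(P[250:290,130:200,2]))
reg(402,205,440,240,19,33,'tin'); reg(345,140,372,172,36,50,'ntin'); reg(400,140,422,162,44,60,'vialcap');reg(400,140,422,162,10,60,'vial')
# razor by colour, ortho z=8
g=cv2.cvtColor(p,cv2.COLOR_RGB2GRAY).astype(int)
o=ortho(im,390,520,-310,-170,8,2); gg=cv2.cvtColor(o,cv2.COLOR_RGB2GRAY); 
m=(gg<cv2.medianBlur(gg,101).astype(int)-14).astype(np.uint8)
cs,_=cv2.findContours(m,cv2.RETR_EXTERNAL,cv2.CHAIN_APPROX_NONE)
for q in cs:
    if cv2.contourArea(q)>300:
        w=np.c_[520-q[:,0,1]/2,-170-q[:,0,0]/2].astype(np.float32); print('razor?',[np.round(x,1) for x in cv2.minAreaRect(w)], cv2.contourArea(q)/4)
save('raz0',cv2.resize(np.hstack([o,cv2.merge([m*255]*3)]),None,fx=1.4,fy=1.4))
# tray lips
o=ortho(im,400,720,-130,110,10,2); gg=cv2.cvtColor(o,cv2.COLOR_RGB2GRAY).astype(int); hs=cv2.cvtColor(o,cv2.COLOR_RGB2HSV)
m=((gg<70)&(hs[...,1]<90)).astype(np.uint8)
cs,_=cv2.findContours(m,cv2.RETR_EXTERNAL,cv2.CHAIN_APPROX_NONE)
for q in cs:
    w=np.c_[720-q[:,0,1]/2,110-q[:,0,0]/2].astype(np.float32); r=cv2.minAreaRect(w)
    if max(r[1])>15: print('lip',[np.round(x,1) for x in r])
E
```

```text
counter z -0.29531667371634285
tin 450 [ 399.9 -359.    25.7] med z 25.7 [array([ 400.29, -359.59]), array([55.23, 56.84]), np.float64(35.65)]
ntin 219 [ 576.8 -237.1   41.8] med z 41.7 [array([ 577.99, -237.76]), array([39.42, 41.38]), np.float64(55.86)]
vialcap 61 [ 576.6 -365.4   50.6] med z 51.2 [array([ 576.6 , -366.12]), array([19.03, 17.61]), np.float64(76.47)]
vial 146 [ 574.2 -362.3   37.6] med z 36.3 [array([ 574.95, -365.24]), array([28.15, 23.18]), np.float64(67.52)]
razor? [array([ 416.6, -238. ]), array([27.3, 24.4]), np.float64(7.6)] 395.875
razor? [array([ 411.5, -260.9]), array([22.7, 46.7]), np.float64(78.3)] 444.375
razor? [array([ 444.2, -284.5]), array([34.3, 12.2]), np.float64(71.8)] 120.875
lip [array([412. ,  52.7]), array([ 2.2, 65.5]), np.float64(1.9)]
lip [array([414.3,   4. ]), array([ 1.2, 30. ]), np.float64(2.9)]
lip [array([417.6, -65. ]), array([  6.8, 105.9]), np.float64(6.0)]
lip [array([441.1,  31.6]), array([35.7, 55.6]), np.float64(2.6)]
lip [array([ 483.3, -114.3]), array([26.5,  1.1]), np.float64(2.2)]
lip [array([493. , -58.1]), array([83.9, 82.7]), np.float64(2.2)]
lip [array([536.3,  35.4]), array([35.8, 55.7]), np.float64(3.1)]
lip [array([560.2, -31.2]), array([16.5,  0.5]), np.float64(90.0)]
lip [array([560.8, -52. ]), array([ 1.1, 23. ]), np.float64(2.0)]
lip [array([562.3, -81.2]), array([ 1. , 33.6]), np.float64(2.7)]
lip [array([584.8, -53.6]), array([36. , 36.5]), np.float64(2.8)]
lip [array([622.3,  40. ]), array([53.8, 53.7]), np.float64(47.0)]
lip [array([ 665.3, -105.8]), array([43.5,  1.5]), np.float64(2.3)]
lip [array([670.2, -49.3]), array([46.2, 68.3]), np.float64(3.2)]
lip [array([702.5, -61. ]), array([ 0.8, 15. ]), np.float64(3.4)]
lip [array([703.6, -80. ]), array([ 0.9, 21. ]), np.float64(1.9)]
```

View pics/raz0.png

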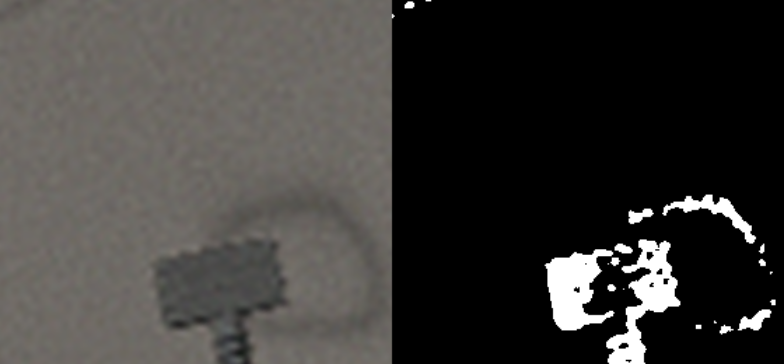

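```bash
cat >> h.py <<'E'
def go(x,y,z,yaw,obs=None):
    """print turn (units .12 rad) to bring tool y to direction yaw (mod pi), then shifts (units 50 mm) along the turned tool axes"""
    from workcell import get_obs
    o=obs or get_obs(); r=R.from_rotvec(o['orientation']); M=r.as_matrix()
    yt=np.array([np.cos(yaw),np.sin(yaw),0]); 
    if yt@M[:,1]<0: yt=-yt
    zt=np.array([0,0,-1.]); G=np.c_[np.cross(yt,zt),yt,zt]
    w=R.from_matrix(M.T@G).as_rotvec()/.12; s=G.T@(np.array([x,y,z])-o['ee_pos'])/50
    print('t %.2f tcp'%o['t'],np.round(o['ee_pos'],1),'width %.1f q6 %.2f'%(o['width'],o['qpos'][5]),'| turn',w.round(2),'shift',s.round(2))
def wrist(n=None):
    from workcell import get_obs,vision
    o=get_obs(); im=vision.get_image('wrist'); Tt=np.eye(4); Tt[:3,:3]=R.from_rotvec(o['orientation']).as_matrix(); Tt[:3,3]=o['ee_pos']
    im['T']=Tt@im['T_tool_cam']
    d=im['depth']; v,u=np.mgrid[:420,:560]
    im['P']=np.stack([(u-im['cx'])/im['fx']*d,(v-im['cy'])/im['fy']*d,d],-1)@im['T'][:3,:3].T+im['T'][:3,3]
    if n: save(n,im['pixels'])
    return im
E
python3 - <<'E'
from h import *
im=pickle.load(open('top.pkl','rb'))
print(cast(im,[(385.7,253.6)],8), cast(im,[(382,240)],8))
go(575,230,150,1.571+.01)
E
```

```text
[[ 334.24622578 -266.84834566]] [[ 368.08493396 -263.7583791 ]]
t 0.10 tcp [208.7 588.6 196.7] width 88.0 q6 -0.02 | turn [-0.01 -0.   -2.92] shift [-7.25 -7.25  0.93]
```

Request:
step_arm:
  plan:
    - [0.15, 0, 0, 0, 0, 0, -0.97]
    - [0.15, 0, 0, 0, 0, 0, -0.97]
    - [0.15, 0, 0, 0, 0, 0, -0.97]
    - [0.15, -0.6, -0.6, 0.07, 0, 0, 0]
    - [0.15, -0.6, -0.6, 0.08, 0, 0, 0]
    - [0.15, -0.6, -0.6, 0.08, 0, 0, 0]
    - [0.15, -0.6, -0.6, 0.08, 0, 0, 0]
    - [0.15, -0.6, -0.6, 0.08, 0, 0, 0]
    - [0.15, -0.6, -0.6, 0.08, 0, 0, 0]
    - [0.15, -0.6, -0.6, 0.08, 0, 0, 0]
    - [0.15, -0.6, -0.6, 0.08, 0, 0, 0]
    - [0.15, -0.6, -0.6, 0.08, 0, 0, 0]
    - [0.15, -0.6, -0.6, 0.08, 0, 0, 0]
    - [0.15, -0.6, -0.6, 0.08, 0, 0, 0]
    - [0.15, -0.6, -0.6, 0.08, 0, 0, 0]
    - [0.15, 0, 0, 0, 0, 0, 0]
    - [0.15, 0, 0, 0, 0, 0, 0]

```text
t: 2.22
ee_pos: [571.2, 232.2, 149.5]
orientation: [0.012, -3.14, 0.0]
ft_force: [-0.4, -0.6, 1.3]
width: 50.6
grasp_force: 0.0
```

```bash
python3 - <<'E'
from h import *
im=wrist('w1'); hsv=cv2.cvtColor(im['pixels'],cv2.COLOR_RGB2HSV)
m=((hsv[...,0]<16)&(hsv[...,1]>120)).astype(np.uint8)
cs,_=cv2.findContours(m,cv2.RETR_EXTERNAL,cv2.CHAIN_APPROX_NONE)
for q in cs:
    if cv2.contourArea(q)>500: print(q[:,0].mean(0),[np.round(x,2) for x in cv2.minAreaRect(cast(im,q[:,0],6).astype(np.float32))])
go(575,230,2,1.571+.01)
E
```

```text
[547.94927536 393.03623188] [array([816.44, 547.49]), array([81.63, 32.92]), np.float64(13.15)]
[370.28318584 385.39823009] [array([808.1 , 336.79]), array([62.9 , 26.58]), np.float64(4.96)]
[194.44247788 385.32743363] [array([809.7 , 134.01]), array([61.  , 26.17]), np.float64(0.34)]
[ 16.         395.48484848] [array([818.89, -86.94]), array([76.28, 47.11]), np.float64(0.4)]
[ 26.35885167 308.6937799 ] [array([711.17, -38.42]), array([81.18, 47.68]), np.float64(82.79)]
[361.13705584 291.59898477] [array([677.41, 322.5 ]), array([109.29,  36.02]), np.float64(17.94)]
[203.72959184 291.81632653] [array([678.67, 145.12]), array([ 36.09, 109.37]), np.float64(72.68)]
[280.3387873  187.33012512] [array([575.67, 233.26]), array([109.12,  27.54]), np.float64(0.4)]
[403.83539823 198.4       ] [array([569.66, 355.29]), array([ 28.92, 159.88]), np.float64(71.25)]
[ 98.54450758 132.0530303 ] [array([551.44,  25.64]), array([275.47, 140.1 ]), np.float64(2.64)]
t 2.27 tcp [571.  232.6 149.7] width 50.6 q6 -1.21 | turn [-0.   -0.01 -0.01] shift [-0.08 -0.05  2.95]
```

View pics/w1.png

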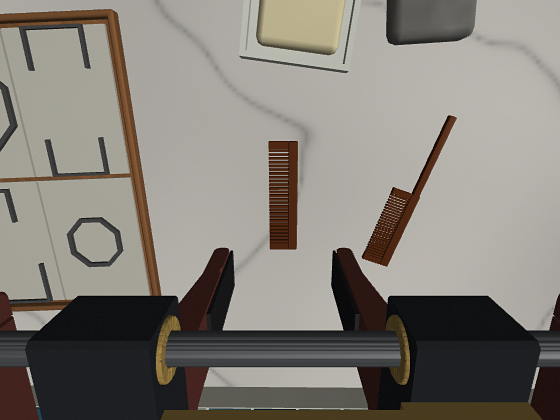

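The wrist view shows the comb at (282,195), lying between the two finger tips. The wrist and top cameras agree to about 3 mm, so I'll descend.

Request:
step_arm:
  plan:
    - [0.15, -0.09, -0.01, 0.6, 0, 0, 0]
    - [0.15, 0, 0, 0.8, 0, 0, 0]
    - [0.15, 0, 0, 0.8, 0, 0, 0]
    - [0.15, 0, 0, 0.5, 0, 0, 0]
    - [0.15, 0, 0, 0.25, 0, 0, 0]
    - [0.15, 0, 0, 0, 0, 0, 0]
    - [-1, 0, 0, 0, 0, 0, 0]
    - [-1, 0, 0, 0, 0, 0, 0]
    - [-1, 0, 0, 0, 0, 0, 0]
    - [-1, 0, 0, 0, 0, 0, 0]
    - [-1, 0, 0, 0, 0, 0, 0]

```text
t: 3.65
ee_pos: [576.5, 231.6, 2.5]
orientation: [-0.013, 3.141, 0.0]
ft_force: [-0.5, 0.2, -0.2]
width: 4.1
grasp_force: 0.0
```

```bash
python3 - <<'E'
from h import *
go(489,34,110,1.571+.047)
E
```

```text
t 3.65 tcp [576.5 231.6   2.5] width 4.1 q6 -1.22 | turn [ 0.    0.   -0.32] shift [ 1.93 -3.86 -2.15]
```

```bash
python3 - <<'E'
from h import *
from workcell import get_obs,vision
im=wrist('w2'); t=vision.get_image('top'); pickle.dump(t,open('top.pkl','wb'))
c=cv2.resize(t['pixels'][130:260,90:240],None,fx=3,fy=3); save('c2',np.hstack([c,cv2.resize(im['pixels'],(450,390))[:390]])[:,:790])
o=get_obs();print(o['width'],o['grasp_force'],o['ft_force'])
E
```

```text
0.11228180430728439 0.0 [ 0.91098972 -0.39161331  0.66969356]
```

View pics/c2.png

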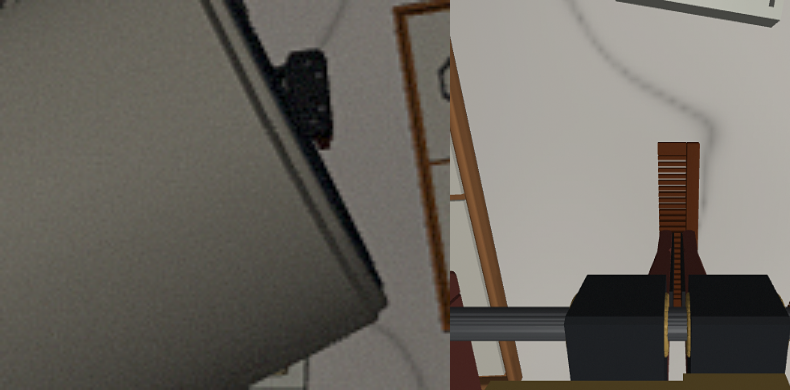

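The fingers closed just above the comb: width is 0, and the comb is still lying under the tips. I'll check the height against the wrist depth.

```bash
python3 - <<'E'
from h import *
im=wrist(); P=im['P']; p=im['pixels']
print('counter',np.median(P[30:120,200:380,2]),np.median(P[150:250,380:440,2]))
hsv=cv2.cvtColor(p,cv2.COLOR_RGB2HSV); m=(hsv[...,0]<16)&(hsv[...,1]>120); 
b=m[155:240,250:320]; print('comb z',np.median(P[155:240,250:320][b],axis=0))
print(P[255:330:10,283].round(1).tolist())
print(P[260:330:10,262,2].round(1).tolist())
from workcell import get_obs; print(get_obs()['ee_pos'])
E
```

```text
counter 1.4930500718058397 1.5280540119380248
comb z [544.37582583 233.7885792    6.8338965 ]
[[566.8, 232.6, 35.7], [571.9, 232.6, 36.1], [575.9, 232.7, 38.8], [499.2, 231.8, 191.2], [585.7, 232.7, 40.9], [613.1, 233.0, 5.2], [619.0, 233.1, 6.9], [625.9, 233.1, 7.0]]
[6.5, 54.8, 64.2, 72.6, 117.0, 120.6, 124.3]
[576.38525707 231.60036766   2.3525936 ]
```

Request:
step_arm:
  plan:
    - [0.0, 0, 0, -0.02, 0, 0, 0]
    - [0.0, 0, 0, 0, 0, 0, 0]
    - [0.0, 0, 0, 0, 0, 0, 0]
    - [0.0, 0, 0, 0, 0, 0, 0]
    - [0.0, 0, 0, 0.04, 0, 0, 0]
    - [0.0, 0, 0, 0.02, 0, 0, 0]
    - [0.0, 0, 0, 0, 0, 0, 0]

```text
t: 4.68
ee_pos: [576.2, 231.6, 0.2]
orientation: [0.013, -3.141, 0.0]
ft_force: [0.7, 0.4, 0.5]
width: 43.7
grasp_force: 0.0
```

Request:
step_arm:
  plan:
    - [0.0, 0, 0, 0.02, 0, 0, 0]
    - [0.0, 0, 0, 0, 0, 0, 0]

```text
t: 4.92
ee_pos: [576.3, 231.6, -0.7]
orientation: [0.013, -3.141, 0.0]
ft_force: [0.3, -0.2, -0.2]
width: 43.6
grasp_force: 0.0
```

Request:
step_arm:
  plan:
    - [0.0, 0, 0, 0.02, 0, 0, 0]
    - [0.0, 0, 0, 0, 0, 0, 0]

```text
t: 5.18
ee_pos: [576.3, 231.6, -1.7]
orientation: [0.013, -3.141, 0.0]
ft_force: [-0.3, 0.8, -0.5]
width: 43.6
grasp_force: 0.0
```

Request:
step_arm:
  plan:
    - [0.0, 0, 0, 0.02, 0, 0, 0]
    - [0.0, 0, 0, 0, 0, 0, 0]

```text
t: 5.42
ee_pos: [576.3, 231.6, -2.7]
orientation: [0.013, -3.141, 0.0]
ft_force: [-0.1, 0.2, 0.4]
width: 43.8
grasp_force: 0.0
```

Request:
step_arm:
  plan:
    - [-1, 0, 0, 0, 0, 0, 0]
    - [-1, 0, 0, 0, 0, 0, 0]
    - [-1, 0, 0, 0, 0, 0, 0]
    - [-1, 0, 0, 0, 0, 0, 0]
    - [-1, 0, 0, 0, 0, 0, 0]

```text
t: 6.05
ee_pos: [576.4, 231.6, -2.6]
orientation: [-0.013, 3.142, -0.0]
ft_force: [0.0, 0.8, -0.0]
width: 0.5
grasp_force: 0.0
```

Request:
step_arm:
  plan:
    - [0.0, 0, 0, 0, 0, 0, 0]
    - [0.0, 0, 0, 0, 0, 0, 0]
    - [0.0, 0, 0, 0, 0, 0, 0]
    - [0.0, 0, 0, 0.02, 0, 0, 0]
    - [0.0, 0, 0, 0.02, 0, 0, 0]
    - [0.0, 0, 0, 0, 0, 0, 0]

```text
t: 6.8
ee_pos: [576.3, 231.6, -4.8]
orientation: [0.013, -3.141, 0.0]
ft_force: [0.1, -0.3, 0.0]
width: 44.3
grasp_force: 0.0
```

Request:
step_arm:
  plan:
    - [0.0, 0, 0, 0.02, 0, 0, 0]
    - [0.0, 0, 0, 0.02, 0, 0, 0]
    - [0.0, 0, 0, 0, 0, 0, 0]

```text
t: 7.18
ee_pos: [576.3, 231.6, -6.7]
orientation: [0.013, -3.141, 0.0]
ft_force: [-0.9, 0.1, 0.1]
width: 43.6
grasp_force: 0.0
```

```bash
python3 - <<'E'
from h import *
from workcell import vision
im=wrist(); t=vision.get_image('side')
c=cv2.resize(t['pixels'][130:230,170:290],None,fx=3.3,fy=3.9); save('c3',np.hstack([c,cv2.resize(im['pixels'],(394,390))[:390]])); P=im['P']; print(np.median(P[30:120,200:380,2]))
E
```

```text
1.4991466060278356
```

View pics/c3.png

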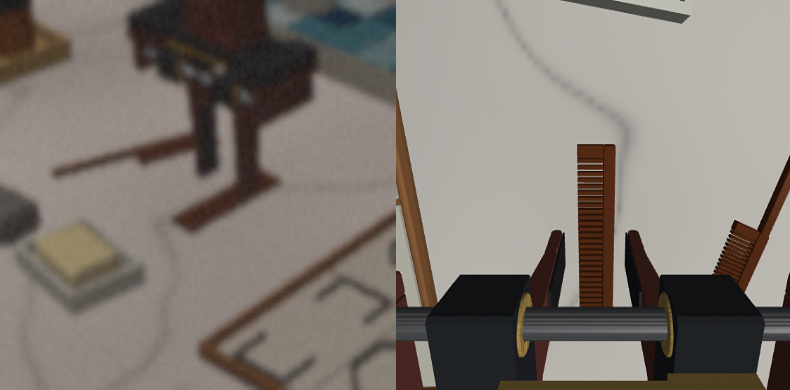

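```bash
python3 - <<'E'
from h import *
from workcell import ctrl,get_obs
print(ctrl.grip_depth, get_obs()['ee_pos'])
im=wrist(); P=im['P']
for r in range(246,330,12): print(r,[ (c,P[r,c].round(0).tolist()) for c in range(206,246,6)])
E
```

```text
18.700000000000003 [576.3369101  231.60858821  -6.66644612]
246 [(206, [572.0, 189.0, 1.0]), (212, [573.0, 193.0, 1.0]), (218, [572.0, 196.0, 2.0]), (224, [572.0, 200.0, 2.0]), (230, [573.0, 203.0, 1.0]), (236, [572.0, 206.0, 2.0]), (242, [572.0, 210.0, 2.0])]
258 [(206, [580.0, 189.0, 2.0]), (212, [580.0, 192.0, 2.0]), (218, [565.0, 202.0, 34.0]), (224, [565.0, 205.0, 34.0]), (230, [566.0, 208.0, 32.0]), (236, [567.0, 210.0, 30.0]), (242, [580.0, 209.0, -0.0])]
270 [(206, [587.0, 189.0, 2.0]), (212, [566.0, 202.0, 45.0]), (218, [566.0, 204.0, 46.0]), (224, [565.0, 207.0, 46.0]), (230, [567.0, 209.0, 43.0]), (236, [571.0, 211.0, 34.0]), (242, [587.0, 209.0, 1.0])]
282 [(206, [566.0, 201.0, 57.0]), (212, [565.0, 204.0, 57.0]), (218, [565.0, 206.0, 57.0]), (224, [565.0, 209.0, 58.0]), (230, [569.0, 210.0, 51.0]), (236, [577.0, 211.0, 36.0]), (242, [595.0, 209.0, 2.0])]
294 [(206, [566.0, 203.0, 66.0]), (212, [566.0, 206.0, 66.0]), (218, [565.0, 208.0, 67.0]), (224, [567.0, 210.0, 64.0]), (230, [573.0, 210.0, 54.0]), (236, [582.0, 211.0, 37.0]), (242, [603.0, 209.0, 0.0])]
306 [(206, [565.0, 205.0, 75.0]), (212, [565.0, 208.0, 76.0]), (218, [567.0, 209.0, 72.0]), (224, [570.0, 210.0, 68.0]), (230, [578.0, 210.0, 55.0]), (236, [611.0, 205.0, 1.0]), (242, [611.0, 209.0, 1.0])]
318 [(206, [566.0, 207.0, 82.0]), (212, [565.0, 209.0, 82.0]), (218, [568.0, 210.0, 78.0]), (224, [574.0, 210.0, 69.0]), (230, [583.0, 210.0, 56.0]), (236, [619.0, 205.0, 2.0]), (242, [619.0, 208.0, 1.0])]
```

```bash
python3 - <<'E'
from h import *
im=pickle.load(open('side.pkl','rb'))
for px in [(205,175),(250,190)]:
    uv=(170+px[0]/3.3,130+px[1]/3.9)
    for z in (0,10,20,30,40): print(px,z,cast(im,uv,z).round(0))
E
```

```text
(205, 175) 0 [[595. 284.]]
(205, 175) 10 [[582. 268.]]
(205, 175) 20 [[569. 253.]]
(205, 175) 30 [[556. 237.]]
(205, 175) 40 [[543. 221.]]
(250, 190) 0 [[605. 233.]]
(250, 190) 10 [[592. 218.]]
(250, 190) 20 [[579. 203.]]
(250, 190) 30 [[566. 189.]]
(250, 190) 40 [[553. 174.]]
```

Both the side ray and the wrist depth put the finger tips about 20 mm above the counter, even though the TCP reads -6.7. The fingers are shorter than the stated TCP implies. I'll feel for the counter in small steps.

Request:
step_arm:
  plan:
    - [0.0, 0, 0, 0.04, 0, 0, 0]
    - [0.0, 0, 0, 0.04, 0, 0, 0]
    - [0.0, 0, 0, 0.04, 0, 0, 0]
    - [0.0, 0, 0, 0.04, 0, 0, 0]
    - [0.0, 0, 0, 0, 0, 0, 0]

```text
t: 7.95
ee_pos: [576.2, 231.6, -14.9]
orientation: [0.013, -3.141, 0.0]
ft_force: [-0.3, -0.8, 1.2]
width: 44.0
grasp_force: 0.0
```

Request:
step_arm:
  plan:
    - [0.0, 0, 0, 0.03, 0, 0, 0]
    - [0.0, 0, 0, 0.03, 0, 0, 0]
    - [0.0, 0, 0, 0, 0, 0, 0]

```text
t: 8.32
ee_pos: [576.3, 231.6, -17.8]
orientation: [0.013, -3.141, 0.0]
ft_force: [0.5, -0.6, -0.6]
width: 43.8
grasp_force: 0.0
```

Request:
step_arm:
  plan:
    - [0.0, 0, 0, 0.02, 0, 0, 0]
    - [0.0, 0, 0, 0.02, 0, 0, 0]
    - [0.0, 0, 0, 0, 0, 0, 0]

```text
t: 8.7
ee_pos: [576.3, 231.6, -19.7]
orientation: [0.013, -3.141, 0.0]
ft_force: [-0.5, -0.5, -0.8]
width: 44.0
grasp_force: 0.0
```

Request:
step_arm:
  plan:
    - [0.0, 0, 0, 0.02, 0, 0, 0]
    - [0.0, 0, 0, 0.02, 0, 0, 0]
    - [0.0, 0, 0, 0, 0, 0, 0]

```text
t: 9.07
ee_pos: [576.3, 231.6, -21.7]
orientation: [0.013, -3.141, 0.0]
ft_force: [-1.0, -0.9, 0.4]
width: 43.8
grasp_force: 0.0
```

Request:
step_arm:
  plan:
    - [0.0, 0, 0, 0.02, 0, 0, 0]
    - [0.0, 0, 0, 0.02, 0, 0, 0]
    - [0.0, 0, 0, 0, 0, 0, 0]

```text
t: 9.45
ee_pos: [576.3, 231.6, -23.7]
orientation: [0.013, -3.141, 0.0]
ft_force: [0.4, 0.8, 0.0]
width: 43.9
grasp_force: 0.0
```

```bash
python3 - <<'E'
from h import *
im=wrist(); P=im['P']; print(np.median(P[30:120,200:380,2]))
m=(abs(P[...,0]-565.5)<2)&(P[...,1]<225)&(P[...,1]>190); z=P[...,2][m]; print(np.sort(z)[:40].round(0))
r,c=np.where(m&(P[...,2]>6)); i=r.argsort()[:12]; print([(r[k],c[k],P[r[k],c[k]].round(0).tolist()) for k in i])
E
```

```text
1.4949658226300215
[-0. -0. -0.  0.  0.  0.  0.  0.  0.  0.  0.  0.  0.  0.  0.  1.  1.  1.
  1.  1.  1.  1.  1.  1.  1.  1.  1.  1.  1.  1.  1.  1.  1.  1.  1.  1.
  1.  1.  1.  1.]
[(np.int64(247), np.int64(257), [564.0, 220.0, 7.0]), (np.int64(247), np.int64(259), [564.0, 221.0, 6.0]), (np.int64(247), np.int64(260), [564.0, 221.0, 7.0]), (np.int64(247), np.int64(261), [564.0, 222.0, 7.0]), (np.int64(247), np.int64(262), [564.0, 222.0, 7.0]), (np.int64(247), np.int64(264), [564.0, 223.0, 6.0]), (np.int64(247), np.int64(266), [564.0, 224.0, 7.0]), (np.int64(249), np.int64(231), [565.0, 207.0, 6.0]), (np.int64(250), np.int64(221), [566.0, 202.0, 7.0]), (np.int64(250), np.int64(222), [565.0, 202.0, 7.0]), (np.int64(250), np.int64(224), [565.0, 203.0, 7.0]), (np.int64(250), np.int64(225), [565.0, 204.0, 7.0])]
```

Request:
step_arm:
  plan:
    - [0.0, 0, 0, 0.02, 0, 0, 0]
    - [0.0, 0, 0, 0.02, 0, 0, 0]
    - [0.0, 0, 0, 0, 0, 0, 0]

```text
t: 9.88
ee_pos: [576.5, 231.7, -24.9]
orientation: [-0.013, 3.141, 0.0]
ft_force: [-2.5, -1.2, 7.2]
width: 44.1
grasp_force: 3.5
```

Request:
step_arm:
  plan:
    - [0.0, 0, 0, 0.02, 0, 0, 0]
    - [0.0, 0, 0, 0, 0, 0, 0]

```text
t: 10.12
ee_pos: [576.5, 231.7, -25.0]
orientation: [-0.013, 3.141, 0.0]
ft_force: [-4.6, -2.1, 15.5]
width: 43.8
grasp_force: 7.9
```

Request:
step_arm:
  plan:
    - [0.0, 0, 0, 0.02, 0, 0, 0]
    - [0.0, 0, 0, 0, 0, 0, 0]

```text
t: 10.38
ee_pos: [576.5, 231.7, -25.1]
orientation: [-0.013, 3.141, 0.0]
ft_force: [-7.4, -2.5, 25.1]
width: 43.8
grasp_force: 12.3
```

Contact came at a reading of -24.7, so the tip height is the reading plus 24.7. I'll back off to a tip height of about 1.5 mm and close.

Request:
step_arm:
  plan:
    - [0.0, 0, 0, -0.09, 0, 0, 0]
    - [0.0, 0, 0, 0, 0, 0, 0]
    - [-1, 0, 0, 0, 0, 0, 0]
    - [-1, 0, 0, 0, 0, 0, 0]
    - [-1, 0, 0, 0, 0, 0, 0]
    - [-1, 0, 0, 0, 0, 0, 0]

```text
t: 11.12
ee_pos: [576.3, 231.6, -23.3]
orientation: [0.013, -3.141, 0.0]
ft_force: [0.2, 0.4, 0.7]
width: 27.1
grasp_force: 30.0
```

```bash
python3 - <<'E'
from h import *
go(489,34,60,1.571+.047)
E
```

```text
t 11.12 tcp [576.3 231.6 -23.3] width 27.1 q6 -1.22 | turn [-0.   -0.   -0.32] shift [ 1.93 -3.86 -1.67]
```

Request:
step_arm:
  plan:
    - [-1, 0, 0, -0.2, 0, 0, 0]
    - [-1, 0, 0, -0.5, 0, 0, 0]
    - [-1, 0, 0, -0.5, 0, 0, 0]
    - [-1, 0, 0, -0.47, 0, 0, -0.32]
    - [-1, 0.27, -0.55, 0, 0, 0, 0]
    - [-1, 0.27, -0.55, 0, 0, 0, 0]
    - [-1, 0.27, -0.55, 0, 0, 0, 0]
    - [-1, 0.27, -0.55, 0, 0, 0, 0]
    - [-1, 0.27, -0.55, 0, 0, 0, 0]
    - [-1, 0.27, -0.55, 0, 0, 0, 0]
    - [-1, 0.27, -0.55, 0, 0, 0, 0]
    - [-1, 0, 0, 0, 0, 0, 0]
    - [-1, 0, 0, 0, 0, 0, 0]

```text
t: 12.75
ee_pos: [491.9, 35.3, 60.9]
orientation: [-0.073, 3.139, 0.0]
ft_force: [-0.6, 0.0, -0.5]
width: 27.5
grasp_force: 30.0
```

```bash
python3 - <<'E'
from h import *
im=wrist(); save('w4',im['pixels'])
for z in (10,):
  o=ortho(im,390,720,-130,110,z,2); save('o4',o); gg=cv2.cvtColor(o,cv2.COLOR_RGB2GRAY).astype(int); hs=cv2.cvtColor(o,cv2.COLOR_RGB2HSV)
  m=((gg<90)&(hs[...,1]<90)).astype(np.uint8)
  cs,_=cv2.findContours(m,cv2.RETR_EXTERNAL,cv2.CHAIN_APPROX_NONE)
  for q in cs:
    w=np.c_[720-q[:,0,1]/2,110-q[:,0,0]/2].astype(np.float32); r=cv2.minAreaRect(w)
    if max(r[1])>25: print('lip',[np.round(x,1) for x in r])
go(489,34,60,1.571+.047)
E
```

```text
lip [array([442.1,  33.8]), array([35.4, 53. ]), np.float64(2.7)]
lip [array([494.1, -56.4]), array([82.3, 83.7]), np.float64(47.7)]
lip [array([559.9,  40.5]), array([ 90.8, 107.1]), np.float64(1.3)]
lip [array([635.2,  -9.8]), array([239.5, 169.5]), np.float64(90.0)]
t 12.80 tcp [491.9  35.6  60.8] width 27.4 q6 -1.57 | turn [ 0.    0.01 -0.  ] shift [ 0.06 -0.03  0.02]
```

View pics/w4.png

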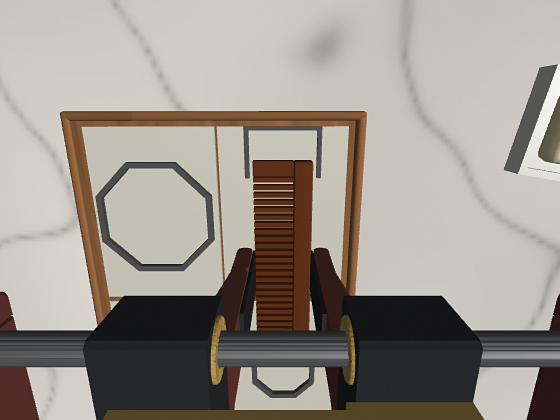

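The comb sits square between the fingers (282,245) and the comb bay's near lips are at (283,130). I'll lower it in.

Request:
step_arm:
  plan:
    - [-1, 0.05, -0.02, 0.4, 0, 0, 0]
    - [-1, 0, 0, 0.4, 0, 0, 0]
    - [-1, 0, 0, 0.4, 0, 0, 0]
    - [-1, 0, 0, 0.2, 0, 0, 0]
    - [-1, 0, 0, 0.12, 0, 0, 0]
    - [-1, 0, 0, 0, 0, 0, 0]
    - [-1, 0, 0, 0, 0, 0, 0]

```text
t: 13.68
ee_pos: [489.0, 33.9, -15.2]
orientation: [-0.074, 3.14, 0.0]
ft_force: [-0.1, -0.6, -0.1]
width: 27.4
grasp_force: 30.0
```

Request:
step_arm:
  plan:
    - [-1, 0, 0, 0.02, 0, 0, 0]
    - [-1, 0, 0, 0, 0, 0, 0]
    - [-0.15, 0, 0, 0, 0, 0, 0]
    - [-0.15, 0, 0, 0, 0, 0, 0]
    - [-0.15, 0, 0, 0, 0, 0, 0]
    - [-0.15, 0, 0, -0.3, 0, 0, 0]
    - [-0.15, 0, 0, -0.6, 0, 0, 0]
    - [-0.15, 0, 0, -0.8, 0, 0, 0]
    - [-0.15, 0, 0, 0, 0, 0, 0]

```text
t: 14.8
ee_pos: [490.9, 33.9, 71.7]
orientation: [-0.073, 3.134, 0.0]
ft_force: [-0.2, 0.2, -0.2]
width: 37.4
grasp_force: 0.0
```

```bash
python3 - <<'E'
from h import *
im=wrist('w5'); hsv=cv2.cvtColor(im['pixels'],cv2.COLOR_RGB2HSV)
m=((hsv[...,0]<16)&(hsv[...,1]>120)).astype(np.uint8); m[:, :150]=0; m[:,420:]=0
cs,_=cv2.findContours(m,cv2.RETR_EXTERNAL,cv2.CHAIN_APPROX_NONE)
for q in cs:
    if cv2.contourArea(q)>1000: print(q[:,0].mean(0).round(),[np.round(x,2) for x in cv2.minAreaRect(cast(im,q[:,0],13).astype(np.float32))])
a=.204; X=419.5-36*np.cos(a); Y=-249.3-36*np.sin(a); print(X,Y)
go(X,Y+1,60,a+np.pi/2)
E
```

```text
[279. 194.] [array([488.55,  34.52]), array([109.6 ,  27.67]), np.float64(2.6)]
[268. 203.] [array([502.75,  14.07]), array([173.97, 171.12]), np.float64(2.62)]
384.2464937638589 -256.59316790279513
t 14.85 tcp [489.7  33.9  70.2] width 37.6 q6 -1.57 | turn [-0.    0.03 -1.31] shift [ 3.24 -5.24  0.2 ]
```

View pics/w5.png

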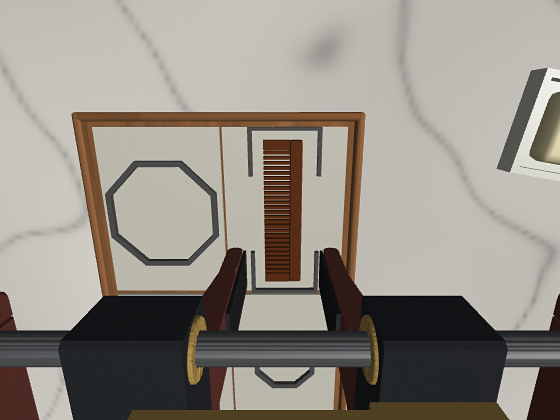

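The comb lies flat inside its lips (282,210). Next is the razor.

Request:
step_arm:
  plan:
    - [-0.15, 0, 0, -0.2, 0, 0, -0.65]
    - [-0.15, 0, 0, 0, 0, 0, -0.66]
    - [-0.15, 0.36, -0.58, 0, 0, 0, 0]
    - [-0.15, 0.36, -0.58, 0, 0, 0, 0]
    - [-0.15, 0.36, -0.58, 0, 0, 0, 0]
    - [-0.15, 0.36, -0.58, 0, 0, 0, 0]
    - [-0.15, 0.36, -0.58, 0, 0, 0, 0]
    - [-0.15, 0.36, -0.58, 0, 0, 0, 0]
    - [-0.15, 0.36, -0.58, 0, 0, 0, 0]
    - [-0.15, 0.36, -0.58, 0, 0, 0, 0]
    - [-0.15, 0.36, -0.6, 0, 0, 0, 0]
    - [-0.15, 0, 0, 0, 0, 0, 0]
    - [-0.15, 0, 0, 0, 0, 0, 0]

```text
t: 16.48
ee_pos: [382.4, -254.9, 77.8]
orientation: [0.319, -3.124, -0.002]
ft_force: [-0.3, -0.6, -0.7]
width: 37.1
grasp_force: 0.0
```

```bash
python3 - <<'E'
from h import *
im=wrist('w6'); P=im['P']; x,y,z=[P[...,i]-0*1 for i in range(3)]
m=(z>5)&(z<14.5)&(x>310)&(x<445)&(y<-225)&(y>-300); q=P[m]; 
n,l,s,c=cv2.connectedComponentsWithStats(m.astype(np.uint8))
for i in range(1,n):
    if s[i,4]>300: w=P[l==i][:,:2].astype(np.float32); print(s[i],w.mean(0),cv2.minAreaRect(w))
a=.204; go(384.2,-255.6,-22,a+np.pi/2)
E
```

```text
[ 256  149   53  125 2900] [ 394.6172  -252.12971] ((382.38232421875, -253.72756958007812), (100.2191162109375, 41.75935745239258), 10.3075532913208)
t 16.52 tcp [ 382.6 -254.6   77.9] width 37.4 q6 -2.39 | turn [ 0.01 -0.01  0.  ] shift [-0.03 -0.03  2.  ]
```

View pics/w6.png

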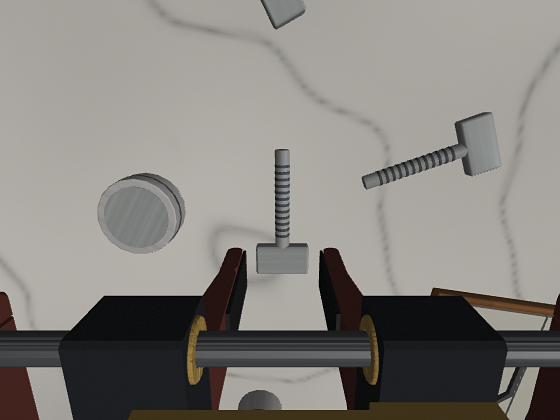

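The wrist view shows the razor at (282,200) lined up with the fingers, its head at (282,258), and the wide tin at (140,213). Now I'll descend and grip.

Request:
step_arm:
  plan:
    - [-0.15, -0.03, -0.01, 0.5, 0, 0, 0]
    - [-0.15, 0, 0, 0.6, 0, 0, 0]
    - [-0.15, 0, 0, 0.6, 0, 0, 0]
    - [-0.15, 0, 0, 0.2, 0, 0, 0]
    - [-0.15, 0, 0, 0.11, 0, 0, 0]
    - [-0.15, 0, 0, 0, 0, 0, 0]
    - [-1, 0, 0, 0, 0, 0, 0]
    - [-1, 0, 0, 0, 0, 0, 0]
    - [-1, 0, 0, 0, 0, 0, 0]
    - [-1, 0, 0, 0, 0, 0, 0]

```text
t: 17.77
ee_pos: [384.7, -255.9, -21.8]
orientation: [-0.32, 3.125, -0.001]
ft_force: [-0.3, 0.7, 6.2]
width: 10.2
grasp_force: 30.0
```

```bash
python3 - <<'E'
from h import *
t=.047; b=np.array([627,-50.8]); g=b+6*np.array([np.cos(t),np.sin(t)]); print(g); go(*g,60,t+np.pi/2)
E
```

```text
[632.99337422 -50.51810381]
t 17.77 tcp [ 384.7 -255.9  -21.8] width 10.2 q6 -2.39 | turn [-0.    0.    1.31] shift [-5.15  3.87 -1.64]
```

Request:
step_arm:
  plan:
    - [-1, 0, 0, -0.2, 0, 0, 0]
    - [-1, 0, 0, -0.5, 0, 0, 0]
    - [-1, 0, 0, -0.5, 0, 0, 0]
    - [-1, 0, 0, -0.45, 0, 0, 0.65]
    - [-1, 0, 0, 0, 0, 0, 0.66]
    - [-1, -0.57, 0.43, 0, 0, 0, 0]
    - [-1, -0.57, 0.43, 0, 0, 0, 0]
    - [-1, -0.57, 0.43, 0, 0, 0, 0]
    - [-1, -0.57, 0.43, 0, 0, 0, 0]
    - [-1, -0.57, 0.43, 0, 0, 0, 0]
    - [-1, -0.57, 0.43, 0, 0, 0, 0]
    - [-1, -0.57, 0.43, 0, 0, 0, 0]
    - [-1, -0.57, 0.43, 0, 0, 0, 0]
    - [-1, -0.57, 0.43, 0, 0, 0, 0]
    - [-1, 0, 0, 0, 0, 0, 0]
    - [-1, 0, 0, 0, 0, 0, 0]

```text
t: 19.77
ee_pos: [630.7, -50.6, 60.3]
orientation: [0.074, -3.139, 0.0]
ft_force: [-0.7, 0.0, -0.3]
width: 9.8
grasp_force: 30.0
```

```bash
python3 - <<'E'
from h import *
im=wrist('w7'); P=im['P']
o=ortho(im,390,720,-130,110,10,2); gg=cv2.cvtColor(o,cv2.COLOR_RGB2GRAY).astype(int); hs=cv2.cvtColor(o,cv2.COLOR_RGB2HSV)
m=((gg<90)&(hs[...,1]<90)).astype(np.uint8)
for q in cv2.findContours(m,cv2.RETR_EXTERNAL,cv2.CHAIN_APPROX_NONE)[0]:
    w=np.c_[720-q[:,0,1]/2,110-q[:,0,0]/2].astype(np.float32); r=cv2.minAreaRect(w)
    if max(r[1])>25: print('lip',[np.round(x,1) for x in r])
go(633,-50.5,60,.047+np.pi/2)
E
```

```text
lip [array([463. ,  -9.8]), array([239.5, 145. ]), np.float64(90.0)]
lip [array([537.1,  38.6]), array([35.1, 54.4]), np.float64(2.6)]
lip [array([586.2, -51.5]), array([34., 35.]), np.float64(2.7)]
lip [array([623.7,  42.8]), array([53.9, 52.3]), np.float64(47.3)]
lip [array([666.3, -16.7]), array([38.6,  3.5]), np.float64(1.9)]
lip [array([668.7, -78.1]), array([37.5,  4.3]), np.float64(2.6)]
lip [array([706.2, -98. ]), array([63. , 27.5]), np.float64(90.0)]
lip [array([655.6, -49. ]), array([130.6,  30.1]), np.float64(3.2)]
lip [array([703.5,  41.8]), array([136.5,  33. ]), np.float64(90.0)]
t 19.82 tcp [630.6 -50.9  60.3] width 9.9 q6 -1.72 | turn [ 0.   -0.01 -0.  ] shift [-0.05  0.01  0.01]
```

View pics/w7.png

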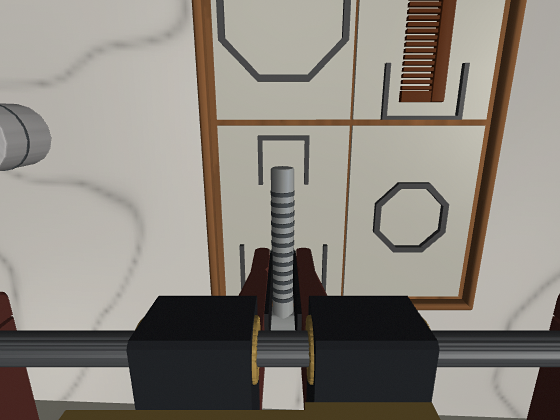

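The razor is aligned: the handle at (283,230) is centred on the narrow-end lips (283,160). I'll lower it by feel.

Request:
step_arm:
  plan:
    - [-1, -0.05, 0.01, 0.4, 0, 0, 0]
    - [-1, 0, 0, 0.4, 0, 0, 0]
    - [-1, 0, 0, 0.4, 0, 0, 0]
    - [-1, 0, 0, 0.2, 0, 0, 0]
    - [-1, 0, 0, 0.04, 0, 0, 0]
    - [-1, 0, 0, 0, 0, 0, 0]
    - [-1, 0, 0, 0, 0, 0, 0]

```text
t: 20.7
ee_pos: [634.8, -49.9, -10.9]
orientation: [-0.074, 3.14, -0.0]
ft_force: [0.0, 0.5, -0.8]
width: 9.9
grasp_force: 30.0
```

Request:
step_arm:
  plan:
    - [-1, 0, 0, 0.03, 0, 0, 0]
    - [-1, 0, 0, 0, 0, 0, 0]

```text
t: 20.95
ee_pos: [634.3, -49.8, -12.9]
orientation: [-0.074, 3.14, -0.0]
ft_force: [0.2, -0.2, -0.0]
width: 10.1
grasp_force: 30.0
```

Request:
step_arm:
  plan:
    - [-1, 0, 0, 0.03, 0, 0, 0]
    - [-1, 0, 0, 0, 0, 0, 0]

```text
t: 21.2
ee_pos: [634.2, -49.9, -14.6]
orientation: [-0.074, 3.141, 0.0]
ft_force: [0.1, 0.5, -0.9]
width: 9.9
grasp_force: 30.0
```

Request:
step_arm:
  plan:
    - [-1, 0, 0, 0.02, 0, 0, 0]
    - [-1, 0, 0, 0, 0, 0, 0]

```text
t: 21.45
ee_pos: [634.3, -49.9, -14.7]
orientation: [-0.074, 3.141, -0.0]
ft_force: [-3.2, 0.3, 8.4]
width: 9.9
grasp_force: 30.0
```

Request:
step_arm:
  plan:
    - [-1, 0, 0, 0.02, 0, 0, 0]
    - [-1, 0, 0, 0, 0, 0, 0]

```text
t: 21.7
ee_pos: [634.3, -49.9, -14.8]
orientation: [-0.074, 3.141, -0.0]
ft_force: [-6.2, -0.1, 16.5]
width: 9.8
grasp_force: 30.0
```

Request:
step_arm:
  plan:
    - [-1, 0, 0, 0.02, 0, 0, 0]
    - [-1, 0, 0, 0, 0, 0, 0]

```text
t: 21.95
ee_pos: [634.3, -49.9, -14.9]
orientation: [-0.074, 3.141, -0.0]
ft_force: [-8.6, 0.3, 24.8]
width: 10.1
grasp_force: 30.0
```

The razor touched the floor at -14.6. I'll take off the load, release and retreat.

Request:
step_arm:
  plan:
    - [-1, 0, 0, -0.06, 0, 0, 0]
    - [-1, 0, 0, 0, 0, 0, 0]
    - [-0.4, 0, 0, 0, 0, 0, 0]
    - [-0.4, 0, 0, 0, 0, 0, 0]
    - [-0.4, 0, 0, 0, 0, 0, 0]
    - [-0.4, 0, 0, -0.3, 0, 0, 0]
    - [-0.4, 0, 0, -0.6, 0, 0, 0]
    - [-0.4, 0, 0, -0.8, 0, 0, 0]
    - [-0.4, 0, 0, -0.5, 0, 0, 0]
    - [-0.4, 0, 0, 0, 0, 0, 0]
    - [-0.4, 0, 0, 0, 0, 0, 0]

```text
t: 23.32
ee_pos: [633.6, -49.8, 94.9]
orientation: [0.074, -3.14, -0.0]
ft_force: [0.3, -0.1, -0.8]
width: 26.3
grasp_force: 0.0
```

```bash
python3 - <<'E'
from h import *
im=wrist(); P=im['P']
o=ortho(im,540,710,-115,20,10,3.5); save('o8',o)
go(400.5,-358.2,75,0.3)
go(400.5,-358.2,75,0.3+np.pi/2)
E
```

```text
t 23.38 tcp [633.3 -49.8  94.3] width 26.2 q6 -1.71 | turn [-1.000e-02 -1.000e-02  1.098e+01] shift [-4.52 -6.27  0.39]
t 23.38 tcp [633.3 -49.8  94.3] width 26.2 q6 -1.71 | turn [ 0.   -0.01 -2.11] shift [ 6.27 -4.52  0.39]
```

View pics/o8.png

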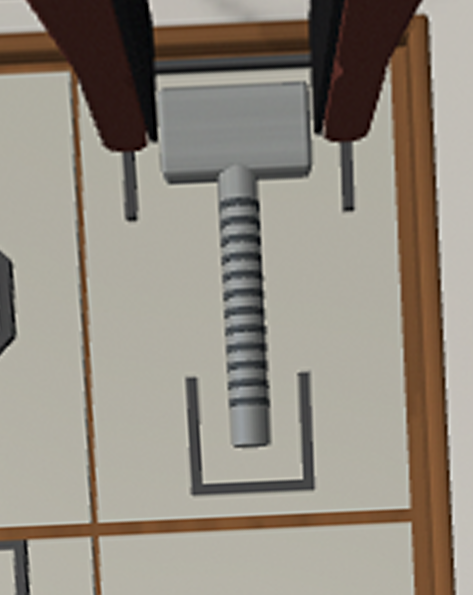

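The razor lies flat in its bay, head at the wide end. Next is the wide tin; I'll turn the gripper to close along x, which keeps joint 6 clear of its limit.

Request:
step_arm:
  plan:
    - [1, 0, 0, 0, 0, 0, 1]
    - [1, 0, 0, 0, 0, 0, 1]
    - [1, 0, 0, 0, 0, 0, 1]
    - [1, 0, 0, 0, 0, 0, 1]
    - [1, 0, 0, 0, 0, 0, 1]
    - [1, 0, 0, 0, 0, 0, 1]
    - [1, 0, 0, 0, 0, 0, 1]
    - [1, 0, 0, 0, 0, 0, 1]
    - [1, 0, 0, 0, 0, 0, 1]
    - [1, 0, 0, 0, 0, 0, 1]
    - [1, 0, 0, 0, 0, 0, 1]
    - [1, 0, 0, 0, 0, 0, 1]
    - [1, 0, 0, 0, 0, 0, 1]
    - [1, 0, 0, 0, 0, 0, 0.09]
    - [1, 0, 0, 0, 0, 0, 0]

```text
t: 25.25
ee_pos: [633.7, -49.8, 94.5]
orientation: [-2.166, -2.274, 0.001]
ft_force: [-0.2, 0.1, -0.2]
width: 87.6
grasp_force: 0.0
```

```bash
python3 - <<'E'
from h import *
go(400.5,-358.2,75,0.047)
E
```

```text
t 25.25 tcp [633.7 -49.8  94.5] width 87.6 q6 -0.15 | turn [-0.01 -0.    0.02] shift [-5.94 -4.95  0.39]
```

Request:
step_arm:
  plan:
    - [1, -0.54, -0.45, 0, 0, 0, 0]
    - [1, -0.54, -0.45, 0, 0, 0, 0]
    - [1, -0.54, -0.45, 0, 0, 0, 0]
    - [1, -0.54, -0.45, 0, 0, 0, 0]
    - [1, -0.54, -0.45, 0, 0, 0, 0]
    - [1, -0.54, -0.45, 0, 0, 0, 0]
    - [1, -0.54, -0.45, 0, 0, 0, 0]
    - [1, -0.54, -0.45, 0, 0, 0, 0]
    - [1, -0.54, -0.45, 0, 0, 0, 0]
    - [1, -0.54, -0.45, 0, 0, 0, 0]
    - [1, -0.54, -0.45, 0, 0, 0, 0]
    - [1, 0, 0, 0, 0, 0, 0]
    - [1, 0, 0, 0, 0, 0, 0]

```text
t: 26.88
ee_pos: [401.0, -357.7, 95.2]
orientation: [-2.168, -2.273, -0.0]
ft_force: [0.0, -0.3, -0.1]
width: 87.7
grasp_force: 0.0
```

```bash
python3 - <<'E'
from h import *
im=wrist('w9'); P=im['P']; z=P[...,2]; m=(z>23)&(z<31)&(abs(P[...,0]-400)<45)&(abs(P[...,1]+358)<45)
w=P[m][:,:2].astype(np.float32); print(len(w),cv2.minEnclosingCircle(w),np.median(z[m]))
go(400.5,-358.2,-13,0.047)
E
```

```text
4061 ((400.724609375, -358.78741455078125), 28.955934524536133) 27.866402844317975
t 26.93 tcp [ 401.2 -357.4   95.3] width 87.8 q6 -0.80 | turn [-0.   -0.    0.01] shift [-0.01 -0.01  2.17]
```

Request:
step_arm:
  plan:
    - [1, -0.03, 0, 0.5, 0, 0, 0]
    - [1, 0, 0, 0.6, 0, 0, 0]
    - [1, 0, 0, 0.6, 0, 0, 0]
    - [1, 0, 0, 0.3, 0, 0, 0]
    - [1, 0, 0, 0.2, 0, 0, 0]
    - [1, 0, 0, 0, 0, 0, 0]
    - [-1, 0, 0, 0, 0, 0, 0]
    - [-1, 0, 0, 0, 0, 0, 0]
    - [-1, 0, 0, 0, 0, 0, 0]
    - [-1, 0, 0, 0, 0, 0, 0]

```text
t: 28.18
ee_pos: [401.1, -359.9, -14.2]
orientation: [2.169, 2.272, -0.0]
ft_force: [-0.9, -0.1, 4.1]
width: 57.4
grasp_force: 30.0
```

```bash
python3 - <<'E'
from h import *
go(493.5,-57.4,60,0.047)
E
```

```text
t 28.18 tcp [ 401.1 -359.9  -14.2] width 57.4 q6 -0.80 | turn [ 0.  0. -0.] shift [ 5.96  2.13 -1.48]
```

Request:
step_arm:
  plan:
    - [-1, 0, 0, -0.2, 0, 0, 0]
    - [-1, 0, 0, -0.5, 0, 0, 0]
    - [-1, 0, 0, -0.5, 0, 0, 0]
    - [-1, 0, 0, -0.28, 0, 0, 0]
    - [-1, 0.6, 0.21, 0, 0, 0, 0]
    - [-1, 0.6, 0.21, 0, 0, 0, 0]
    - [-1, 0.6, 0.21, 0, 0, 0, 0]
    - [-1, 0.6, 0.21, 0, 0, 0, 0]
    - [-1, 0.6, 0.21, 0, 0, 0, 0]
    - [-1, 0.6, 0.21, 0, 0, 0, 0]
    - [-1, 0.6, 0.21, 0, 0, 0, 0]
    - [-1, 0.6, 0.21, 0, 0, 0, 0]
    - [-1, 0.6, 0.21, 0, 0, 0, 0]
    - [-1, 0.56, 0.24, 0, 0, 0, 0]
    - [-1, 0, 0, 0, 0, 0, 0]
    - [-1, 0, 0, 0, 0, 0, 0]

```text
t: 30.18
ee_pos: [492.9, -57.2, 59.3]
orientation: [-2.168, -2.273, 0.001]
ft_force: [-0.4, -0.4, -0.3]
width: 57.7
grasp_force: 30.0
```

```bash
python3 - <<'E'
from h import *
go(493.5,-57.8,-5,0.047)
E
```

```text
t 30.18 tcp [492.9 -57.2  59.3] width 57.7 q6 -0.19 | turn [-0.01  0.    0.  ] shift [-0.01  0.01  1.29]
```

Request:
step_arm:
  plan:
    - [-1, -0.01, 0.01, 0.4, 0, 0, 0]
    - [-1, 0, 0, 0.4, 0, 0, 0]
    - [-1, 0, 0, 0.3, 0, 0, 0]
    - [-1, 0, 0, 0.14, 0, 0, 0]
    - [-1, 0, 0, 0, 0, 0, 0]
    - [-1, 0, 0, 0, 0, 0, 0]

```text
t: 30.92
ee_pos: [494.3, -57.6, -2.2]
orientation: [2.169, 2.272, 0.001]
ft_force: [-0.8, -0.1, -0.9]
width: 57.6
grasp_force: 30.0
```

Request:
step_arm:
  plan:
    - [-1, 0, 0, 0.03, 0, 0, 0]
    - [-1, 0, 0, 0, 0, 0, 0]

```text
t: 31.18
ee_pos: [494.1, -57.4, -3.9]
orientation: [2.168, 2.273, 0.0]
ft_force: [0.5, 0.7, -1.2]
width: 57.4
grasp_force: 30.0
```

Request:
step_arm:
  plan:
    - [-1, 0, 0, 0.02, 0, 0, 0]
    - [-1, 0, 0, 0, 0, 0, 0]

```text
t: 31.42
ee_pos: [493.9, -57.4, -5.1]
orientation: [2.169, 2.273, 0.0]
ft_force: [0.4, -0.1, -0.5]
width: 57.5
grasp_force: 30.0
```

Request:
step_arm:
  plan:
    - [-1, 0, 0, 0.02, 0, 0, 0]
    - [-1, 0, 0, 0, 0, 0, 0]

```text
t: 31.68
ee_pos: [493.8, -57.4, -6.2]
orientation: [-2.169, -2.273, 0.0]
ft_force: [0.4, 1.0, -1.2]
width: 57.4
grasp_force: 30.0
```

Request:
step_arm:
  plan:
    - [-1, 0, 0, 0.02, 0, 0, 0]
    - [-1, 0, 0, 0, 0, 0, 0]

```text
t: 31.92
ee_pos: [493.9, -57.5, -7.1]
orientation: [-2.169, -2.273, 0.0]
ft_force: [-0.0, 0.0, -1.3]
width: 57.4
grasp_force: 30.0
```

Request:
step_arm:
  plan:
    - [-1, 0, 0, 0.02, 0, 0, 0]
    - [-1, 0, 0, 0, 0, 0, 0]

```text
t: 32.17
ee_pos: [493.9, -57.5, -7.3]
orientation: [2.169, 2.273, 0.0]
ft_force: [-3.2, 0.2, 12.3]
width: 57.4
grasp_force: 30.0
```

The tin is down, touching at -7.2. I'll release it and move towards the vial.

Request:
step_arm:
  plan:
    - [-1, 0, 0, -0.02, 0, 0, 0]
    - [0.6, 0, 0, 0, 0, 0, 0]
    - [0.6, 0, 0, 0, 0, 0, 0]
    - [0.6, 0, 0, 0, 0, 0, 0]
    - [0.6, 0, 0, -0.3, 0, 0, 0]
    - [0.6, 0, 0, -0.6, 0, 0, 0]
    - [0.6, 0, 0, -0.8, 0, 0, 0]
    - [0.3, 0, 0, -0.6, 0, 0, 0]
    - [0.3, 0, 0, -0.4, 0, 0, 0]
    - [0.3, 0, 0, 0, 0, 0, 0]
    - [0.3, 0, 0, 0, 0, 0, 0]

```text
t: 33.55
ee_pos: [493.4, -57.4, 127.6]
orientation: [-2.169, -2.273, 0.0]
ft_force: [-0.7, -0.7, -0.2]
width: 57.5
grasp_force: 0.0
```

```bash
python3 - <<'E'
from h import *
im=wrist('w10'); P=im['P']; z=P[...,2]; m=(z>28)&(z<38)&(abs(P[...,0]-493)<50)&(abs(P[...,1]+57)<50)
w=P[m][:,:2].astype(np.float32); print(len(w),cv2.minEnclosingCircle(w),np.median(z[m]))
o=ortho(im,440,550,-115,0,10,4); save('o10',o)
go(576.8,-364.5,130,0.047)
E
```

```text
3482 ((494.43817138671875, -56.21794128417969), 28.866893768310547) 34.847201092493066
t 33.60 tcp [493.2 -57.4 127.2] width 57.0 q6 -0.19 | turn [-0.01 -0.   -0.  ] shift [-6.21  1.38 -0.06]
```

View pics/w10.png

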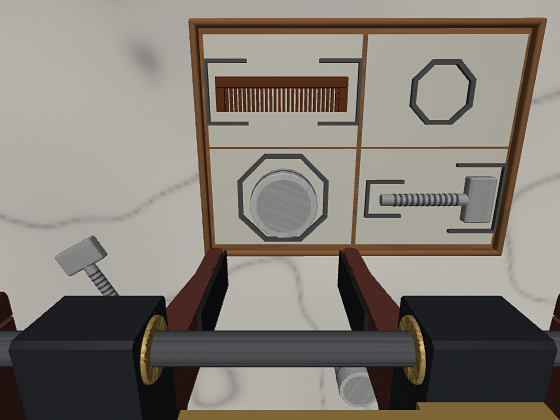

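The comb, razor and tin all sit inside their lips; the tin at (283,203) is centred in its octagon. Next is the vial.

Request:
step_arm:
  plan:
    - [0.15, -0.62, 0.14, 0, 0, 0, 0]
    - [0.15, -0.62, 0.14, 0, 0, 0, 0]
    - [0.15, -0.62, 0.14, 0, 0, 0, 0]
    - [0.15, -0.62, 0.14, 0, 0, 0, 0]
    - [0.15, -0.62, 0.14, 0, 0, 0, 0]
    - [0.15, -0.62, 0.14, 0, 0, 0, 0]
    - [0.15, -0.62, 0.14, 0, 0, 0, 0]
    - [0.15, -0.62, 0.14, 0, 0, 0, 0]
    - [0.15, -0.62, 0.14, 0, 0, 0, 0]
    - [0.15, -0.62, 0.12, 0, 0, 0, 0]
    - [0.15, 0, 0, 0, 0, 0, 0]
    - [0.15, 0, 0, 0, 0, 0, 0]

```text
t: 35.1
ee_pos: [576.4, -362.9, 126.5]
orientation: [-2.167, -2.271, 0.0]
ft_force: [0.7, 0.2, 0.5]
width: 50.7
grasp_force: 0.0
```

```bash
python3 - <<'E'
from h import *
im=wrist('w11'); P=im['P']; z=P[...,2]; m=(z>48)&(z<58)&(abs(P[...,0]-576)<35)&(abs(P[...,1]+364)<35)
w=P[m][:,:2].astype(np.float32); print(len(w),cv2.minEnclosingCircle(w),np.median(z[m]))
go(576.8,-364.5,-13,0.047)
E
```

```text
482 ((578.2091064453125, -364.99432373046875), 9.928388595581055) 53.425913097265436
t 35.15 tcp [ 576.6 -362.6  126.9] width 50.0 q6 -0.63 | turn [-0.01 -0.01  0.  ] shift [-0.04  0.    2.8 ]
```

Request:
step_arm:
  plan:
    - [0.15, -0.05, 0.02, 0.4, 0, 0, 0]
    - [0.15, 0, 0, 0.6, 0, 0, 0]
    - [0.15, 0, 0, 0.6, 0, 0, 0]
    - [0.15, 0, 0, 0.6, 0, 0, 0]
    - [0.15, 0, 0, 0.4, 0, 0, 0]
    - [0.15, 0, 0, 0.2, 0, 0, 0]
    - [0.15, 0, 0, 0, 0, 0, 0]
    - [-1, 0, 0, 0, 0, 0, 0]
    - [-1, 0, 0, 0, 0, 0, 0]
    - [-1, 0, 0, 0, 0, 0, 0]
    - [-1, 0, 0, 0, 0, 0, 0]

```text
t: 36.52
ee_pos: [578.9, -366.7, -11.2]
orientation: [2.168, 2.272, 0.0]
ft_force: [-0.5, -0.1, 5.9]
width: 27.2
grasp_force: 30.0
```

```bash
python3 - <<'E'
from h import *
go(623,41.3,85,0.047)
E
```

```text
t 36.52 tcp [ 578.9 -366.7  -11.2] width 27.2 q6 -0.63 | turn [ 0.01  0.01 -0.  ] shift [ 8.11  1.26 -1.92]
```

Request:
step_arm:
  plan:
    - [-1, 0, 0, -0.2, 0, 0, 0]
    - [-1, 0, 0, -0.5, 0, 0, 0]
    - [-1, 0, 0, -0.6, 0, 0, 0]
    - [-1, 0, 0, -0.6, 0, 0, 0]
    - [-1, 0.62, 0.1, 0, 0, 0, 0]
    - [-1, 0.62, 0.1, 0, 0, 0, 0]
    - [-1, 0.62, 0.1, 0, 0, 0, 0]
    - [-1, 0.62, 0.1, 0, 0, 0, 0]
    - [-1, 0.62, 0.1, 0, 0, 0, 0]
    - [-1, 0.62, 0.1, 0, 0, 0, 0]
    - [-1, 0.62, 0.1, 0, 0, 0, 0]
    - [-1, 0.62, 0.1, 0, 0, 0, 0]
    - [-1, 0.62, 0.1, 0, 0, 0, 0]
    - [-1, 0.62, 0.1, 0, 0, 0, 0]
    - [-1, 0.62, 0.1, 0, 0, 0, 0]
    - [-1, 0.62, 0.1, 0, 0, 0, 0]
    - [-1, 0.62, 0.06, 0, 0, 0, 0]
    - [-1, 0, 0, 0, 0, 0, 0]
    - [-1, 0, 0, 0, 0, 0, 0]
    - [-1, 0, 0, 0, 0, 0, 0]

```text
t: 39.02
ee_pos: [622.4, 38.2, 82.9]
orientation: [2.17, 2.272, -0.0]
ft_force: [0.5, 0.4, -1.1]
width: 27.7
grasp_force: 30.0
```

```bash
python3 - <<'E'
from h import *
im=wrist('w12'); P=im['P']
hsv=cv2.cvtColor(im['pixels'],cv2.COLOR_RGB2HSV); m=(hsv[...,0]>105)&(hsv[...,0]<130)&(hsv[...,1]>120); m[:240]=0; print(m.sum(), np.median(P[m],0) if m.any() else '')
go(623,41.3,0,0.047)
E
```

```text
2224 [622.31347832  49.58687014 129.53435038]
t 39.08 tcp [622.4  38.2  82.9] width 27.6 q6 -0.00 | turn [-0.    0.   -0.01] shift [0.06 0.01 1.66]
```

View pics/w12.png

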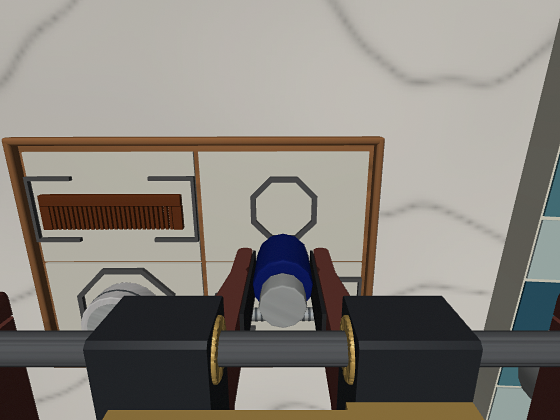

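The vial is held upright at (283,275), with its bay at (283,208). Lowering now.

Request:
step_arm:
  plan:
    - [-1, 0.04, 0.01, 0.3, 0, 0, 0]
    - [-1, 0, 0, 0.5, 0, 0, 0]
    - [-1, 0, 0, 0.5, 0, 0, 0]
    - [-1, 0, 0, 0.3, 0, 0, 0]
    - [-1, 0, 0, 0.04, 0, 0, 0]
    - [-1, 0, 0, 0, 0, 0, 0]
    - [-1, 0, 0, 0, 0, 0, 0]

```text
t: 39.95
ee_pos: [623.6, 41.2, 1.8]
orientation: [2.168, 2.272, 0.002]
ft_force: [-0.4, -0.8, -0.1]
width: 27.3
grasp_force: 30.0
```

Request:
step_arm:
  plan:
    - [-1, 0, 0, 0.02, 0, 0, 0]
    - [-1, 0, 0, 0, 0, 0, 0]

```text
t: 40.2
ee_pos: [623.1, 41.2, 0.2]
orientation: [2.169, 2.272, 0.001]
ft_force: [-0.6, 0.3, -0.3]
width: 27.7
grasp_force: 30.0
```

Request:
step_arm:
  plan:
    - [-1, 0, 0, 0.02, 0, 0, 0]
    - [-1, 0, 0, 0, 0, 0, 0]

```text
t: 40.45
ee_pos: [622.8, 41.2, -1.2]
orientation: [-2.169, -2.273, 0.0]
ft_force: [0.3, 0.2, -0.4]
width: 27.0
grasp_force: 30.0
```

Request:
step_arm:
  plan:
    - [-1, 0, 0, 0.02, 0, 0, 0]
    - [-1, 0, 0, 0, 0, 0, 0]

```text
t: 40.7
ee_pos: [622.8, 41.2, -2.3]
orientation: [-2.169, -2.273, 0.0]
ft_force: [0.1, 0.6, -0.6]
width: 27.7
grasp_force: 30.0
```

Request:
step_arm:
  plan:
    - [-1, -0.02, 0, 0.02, 0, 0, 0]
    - [-1, 0, 0, 0, 0, 0, 0]

```text
t: 40.95
ee_pos: [622.9, 40.1, -3.2]
orientation: [-2.169, -2.273, 0.0]
ft_force: [-0.4, -0.7, -0.3]
width: 27.5
grasp_force: 30.0
```

Request:
step_arm:
  plan:
    - [-1, 0, 0, 0.02, 0, 0, 0]
    - [-1, 0, 0, 0, 0, 0, 0]

```text
t: 41.2
ee_pos: [623.0, 40.2, -4.1]
orientation: [2.169, 2.273, 0.0]
ft_force: [0.5, -0.3, -0.9]
width: 27.1
grasp_force: 30.0
```

Request:
step_arm:
  plan:
    - [-1, 0, 0, 0.02, 0, 0, 0]
    - [-1, 0, 0, 0, 0, 0, 0]

```text
t: 41.45
ee_pos: [623.0, 40.2, -4.2]
orientation: [2.169, 2.273, 0.0]
ft_force: [-1.7, -0.2, 7.6]
width: 27.5
grasp_force: 30.0
```

The vial touched the floor at -4.2. I'll release it, rise clear and check.

Request:
step_arm:
  plan:
    - [-1, 0, 0, -0.01, 0, 0, 0]
    - [0.0, 0, 0, 0, 0, 0, 0]
    - [0.0, 0, 0, 0, 0, 0, 0]
    - [0.0, 0, 0, 0, 0, 0, 0]
    - [0.0, 0, 0, -0.3, 0, 0, 0]
    - [0.0, 0, 0, -0.5, 0, 0, 0]
    - [0.0, 0, 0, -0.7, 0, 0, 0]
    - [0.0, 0, 0, -0.7, 0, 0, 0]
    - [0.0, 0, 0, -0.7, 0, 0, 0]
    - [0.0, 0.7, 0, 0, 0, 0, 0]
    - [0.0, 0.7, 0, 0, 0, 0, 0]
    - [0.0, 0.7, 0, 0, 0, 0, 0]
    - [0.0, 0.7, 0, 0, 0, 0, 0]
    - [0.0, 0.7, 0, 0, 0, 0, 0]
    - [0.0, 0.7, 0, 0, 0, 0, 0]
    - [0.0, 0.7, 0, 0, 0, 0, 0]
    - [0.0, 0.7, 0, 0, 0, 0, 0]
    - [0.0, 0, 0, 0, 0, 0, 0]
    - [0.0, 0, 0, 0, 0, 0, 0]

```text
t: 43.82
ee_pos: [609.8, 319.4, 140.9]
orientation: [2.168, 2.273, -0.0]
ft_force: [0.2, 0.2, 0.4]
width: 44.1
grasp_force: 0.0
```

```bash
python3 - <<'E'
from h import *
from workcell import vision
t=vision.get_image('top'); save('t13',cv2.convertScaleAbs(cv2.resize(t['pixels'][110:310,80:440],None,fx=2.2,fy=2.2,interpolation=cv2.INTER_CUBIC),alpha=1.5))
E
```

```text
(no output)
```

View pics/t13.png

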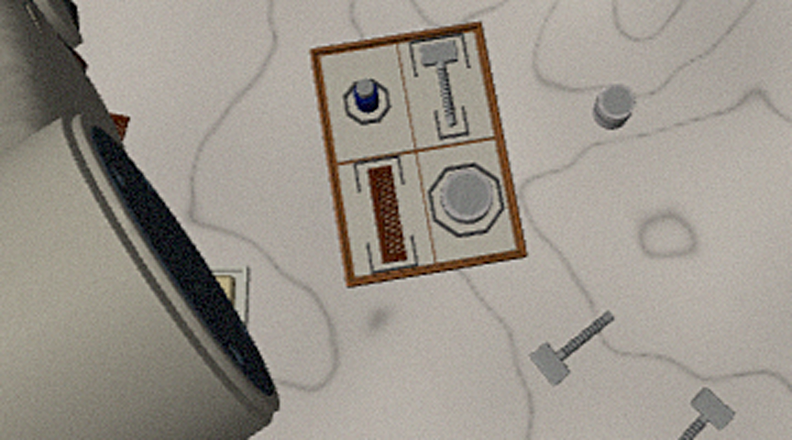

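All four items are in their bays: vial at (366,97), razor at (440,80), comb at (387,213) and tin at (466,195). The narrow tin and the other razors haven't moved. I'm handing the job in.

```bash
python3 -c "
from workcell import ctrl; print(ctrl.close_job())"
```

```text
the job is handed in; nothing more can be done
None
```

The tray is packed and handed in at about 44 s: comb, razor, wide tin and standing vial are each in their bays in the order asked, and the tail comb and tall narrow tin were not touched.

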